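# Copy a fire-brick corner to the mitre jig with a bevel

## Robot

A 7-joint arm with a two-finger parallel gripper is mounted at the origin on the work surface. World frame = base frame: x ahead of the robot, y to its left, z up, the work surface at z = 0. Lengths are in m, angles in rad, forces in N, time in s.
With the tool pointing down it reaches from about 0.4 to 0.875 m from the base axis. Payload 19.3 kg.
Tool frame: the origin (TCP) lies midway between the tips of the shut fingers; the grasp point (between the pads) lies 19 mm behind it; z points along the fingers, y is the line along which they close (so a half turn about z gives the same grasp; the last joint's range is limited). The gripper opens to 85 mm and grips with 20 to 120 N. Pads are 22 mm wide; open, the fingers measure 114 mm over their backs; the gripper's body (76 mm by 85 mm) begins 54 mm behind the grasp point. The pads swing forward as they close: fully open they stand 13 mm farther back than shut.
Start: joints at [-1.287, 0.521, -0.036, 1.599, 0.021, 1.021, -0.113], TCP at [0.217, 0.586, 0.231] pointing down, gripper open.
Joint ranges: [-2.91, 2.91], [-0.3, 2.13], [-1.5, 1.42], [0.17, 2.43], [-1.26, 4.41], [0.16, 1.93], [-2.52, 2.52]. Speed limits (rad/s): [1.89, 1.89, 2.39, 2.39, 3.01, 3.01, 3.01].

## Interface

Orientations are given as [roll, pitch, yaw] about the fixed x, y, z axes, in that order (R = Rz(yaw) Ry(pitch) Rx(roll)).
In Python, from workcell import telemetry, grab_frame, calibration, bot, outline_of, landmark_of gives the robot as it stands. The module is installed in compiled form; this text tells all that it offers.
- The arm moves only by the shell command python3 -m inch 'ROWS' [FORCE]. ROWS is JSON, a list of rows, each a list of 7 numbers: the shift along the tool's x, y, z in m, then the turn, a rotation vector about the tool's x, y, z in rad, then the closure, from 0 (fully open) to 1 (shut). A call has 1 to 5 rows; each row shifts and turns the commanded pose from where the row before left it, along the tool's axes as they then stand; what a row does not reach is not made up. A row lasts 1/10 s, in which the tool goes at most 50 mm and 8.59 degrees, less where a joint would pass 70% of its speed; a pose out of reach is approached as far as the arm can. A call is refused whole if a number of a shift passes 0.05 or a number of a turn 0.15, either way. A call with a gripper value outside its range is refused whole. The fingers move at their own pace and stop on an object; FORCE is the grip in N (left out, the last holds). Time passes only in rows, so rows that do not move let the fingers close. It gives the time, the measured TCP pose, the force, the opening and the grip force at its end, in the units of the state.
- telemetry.observe(): the state, without advancing time (a new reading comes with each control period).
- grab_frame(name): name is "scene" or "top"; returns the picture (480x640x3 uint8, red, green, blue); there is no depth.
- calibration(name): a dict with "fovy" (degrees; the focal length in pixels is half the picture's height over the tangent of half this angle, whatever the lens; pixels are square), "cx", "cy" (the principal point, pixels), "pose" (4x4, takes a point from camera to world coordinates). Camera axes: x right, y down, z forward; pixel columns grow to the right and rows downward; lengths in m; the calibration is good to about 2 mm. A picture is of the moment at which its call begins. calibration takes no time and is no camera call.
- bot.job_done(): hands the job in; it is judged then, once.
Trained networks look in the newest picture that a camera, given by its name, has taken for a name from the list of things; names that differ only in an ending like _2 or _b are one class to them, and where a whole thing is asked for, a point or a joint stands for the part that bears it (a point fixed in the world has none). Each returns a list of dicts, best first, with "score" (0 to 1); they miss things now and then, are a little off and sometimes report something else, mostly with a low value. They report only what shows in the picture. A call takes as long as a camera call.
- outline_of(label, camera): "region" (480x640 bool, what is visible of it) and "rect" ([left, top, right, bottom] in pixels, round what is visible of it).
- landmark_of(label, camera): "xy" ([column, row] in pixels: a listed point, or the origin of a listed thing).
The state is a dict: "clock": time; "qpos": joint angles; "qd": joint speeds; "joint_efforts": joint torques, N m; "position": TCP position; "tool_rot": TCP orientation; "force": force on the tool from outside, world axes, zero at the start; "moment": the same for the moment, N m; "grip_width": finger opening in m; "finger_force": force on a finger pad.
Only numpy, scipy, OpenCV 4.12 (cv2) and the standard library are available. Lean on these libraries where they do the work, as an engineer would, in place of code of your own. Each camera call takes 0.05 s, during which the arm holds its last target. There are 200 camera calls.

## Task

Copy the angle of the fire-brick corner to the mitre jig: lay the bevel's stock flat along the long brick's straight side with its blade hooked over the far end, draw it gently along until the corner sits right up in the crook of the bevel and the blade lies flat on the slanted brick, and press the red lock down there fully. Then take the bevel to the aluminium jig, lay its stock flat along the rail in the same way and draw it gently along until the blade has swung the blue fence round to the angle and sits right up on the rail's corner; let go and leave the bevel standing there. Move the fence only with the bevel, never push hard on bricks or jig, and leave the other things on the bench alone.

Things in the scene. Friction and masses are not known exactly. Their poses are not given: they have to be found in the camera images.
- bevel: Bevel gauge, loose, 0.46 kg. Wooden stock: bar 120 (x) by 22 (y) by 26 high, on the bench, with a handle block 26 (x) by 22 (y) on it, up to 80 mm height, centred at x -80, y 11; grip it across y. Origin: at bench level on the pivot line, i.e. the stock's vertical edge at its +x end and inner (-y) side; the stock spans x -120 to 0, y 0 to 22; its inner face is y = 0.
- grip (a point): Point in the middle of the handle block at 62 mm height, a good height to grip: fingertips then clear the 24 mm high bricks and rail. Axes as bevel.
- pivot (a point): The crook of the bevel: its pivot line at 24 mm height, where the inner faces of stock and blade meet at any angle. When the corner of brick or rail reaches it, drawing on meets a hard stop; exactly then the blade is flat on the slanted brick (or the fence flat on the locked blade).
- blade (a joint): Inner angle (rad) between stock and steel blade (75 long, 6 thick, 3 to 20 mm above the bench). Turns under 0.035 N m and stays. The blade's inner face runs from the pivot line, turned by this angle counter-clockwise from above from the stock's -x direction (1.57: points to bevel -y). It starts less open than the brick corner; drawing the bevel to its -x along the brick opens it by its tip.
- lock (a joint): Press travel (m) of the red lock button: 0 = up (blade free), 0.006 to 0.007 = down (blade clamped, holds over 0.1 N m). It takes 6 to 8 N down over its whole travel, then meets its stop, and stays where it is left.
- lock_top (a point): Centre of the red button's top: 22 across, 18 high on the stock, at bevel x -24, y +11, top 44.5 mm above the bench when up, about 38 when down.
- weight_a: Small brass weight, 30 (x) by 16 by 8, lying on top of the long fire-brick slab, exactly parallel to it but only roughly placed; origin under its centre. The slab (fixed, 140 by 70 by 24 high) has its corner edge at x +70, y +35 of the weight, give or take 8 mm in x and 6 mm in y; from there it runs 140 to -x and 70 to -y. The stock belongs on its +y side face, outside.
- weight_b: Small dark steel weight, 30 (x) by 16 by 8, lying on the second, slanted slab (fixed, 95 by 60, 24 high), exactly parallel to its slanted face but only roughly placed. That face starts at the same corner edge and runs 95 mm from it along the weight's -x. Its yaw relative to weight_a is the corner's inner angle, 1.75 to 2.15 rad, counted like joint blade.
- rail: Fixed aluminium rail of the mitre jig: 140 (x) by 40 (y) by 24 high, bolted to the bench, always parallel to the long fire-brick slab. Origin: at bench level at its corner edge, under the fence's hinge; it spans x -140 to 0, y -40 to 0; the stock belongs on its side face y = 0, outside (at +y).
- fence (a joint): Inner angle (rad) between rail and the blue fence, counted like blade. The fence is 100 long, 10 thick, 24 high, hinged at the rail's origin, turns under about 0.05 N m and stays where it is left. It starts more open (2.4 to 2.6) than the corner and must end at the corner's angle.
- blade_tip (a point): Far end of the blade's inner face, 75 mm from the pivot line, at 19 mm height; its own -x points from the pivot along the blade.
- crucible: White ceramic bowl, 64 across, 35 high; leave alone.
- flux_jar: Amber jar with black cap, 48 across, 60 high; leave alone.
- scriber: Scriber with orange handle, 160 long, lying near the robot; leave alone.
- mallet: Hammer, 220 long, lying; leave alone.
- ring_stick: Steel ring stand: disc foot 56 across, tapered post 110 high; leave alone.
- bangle: Copper bangle, 68 across, 10 high; leave alone.
- fence_tip (a point): Far end of the fence's outer face, 100 mm from its hinge, at the top edge (24 mm); its own -x points from the hinge along the fence, whose outer face is the plane y = 0 (fence at +y).

How it is judged:
By the outcome, as a careful person would: the job done as asked, in the order asked, and still so for the second after the job is handed in, with the robot touching nothing.
It also fails if it takes over 72 s, if anything falls off the work surface, if the arm or the gripper's body presses on something with over 40 N, if the wrist force passes 120 N, or if a joint passes its speed limit or range.

## Working session

There is one attempt and no reset: what is moved stays moved. The work goes in short steps, Python scripts to look and compute and a shell command to move; the robot and the scene stay as the last step left them, time stands still between calls to the robot, and variables do not carry over. Pictures are saved under pics/ and viewed, at most 10 in all, crops included, and the job is handed in when it is done.

```bash
mkdir -p pics; cat > h.py <<'E'
import numpy as np, cv2
from scipy.spatial.transform import Rotation as R
from workcell import telemetry, grab_frame, calibration, bot, outline_of, landmark_of
def snap(cam,name=None):
    f=grab_frame(cam)
    if name: cv2.imwrite(f'pics/{name}.png',f[:,:,::-1])
    return f
def ray(cam,uv,z):
    c=calibration(cam); f=240/np.tan(np.radians(c['fovy'])/2)
    T=np.array(c['pose']); d=T[:3,:3]@np.array([(uv[0]-c['cx'])/f,(uv[1]-c['cy'])/f,1])
    p=T[:3,3]; return p+d*(z-p[2])/d[2]
def proj(cam,P):
    c=calibration(cam); f=240/np.tan(np.radians(c['fovy'])/2)
    T=np.array(c['pose']); q=T[:3,:3].T@(np.array(P)-T[:3,3]); return np.array([c['cx']+f*q[0]/q[2],c['cy']+f*q[1]/q[2]])
def lm(l,cam,z):
    return [(round(d['score'],2),np.round(d['xy'],1).tolist(),np.round(ray(cam,d['xy'],z),4).tolist()) for d in landmark_of(l,cam)[:3]]
def st():
    s=telemetry.observe(); print({k:np.round(s[k],4).tolist() for k in ('clock','position','tool_rot','force','moment','grip_width','finger_force','qpos')})
E
python3 - <<'E'
from h import *
for c in ('top','scene'):
    snap(c,c+'0'); cal=calibration(c); print(c,cal['fovy'],cal['cx'],cal['cy'],np.round(cal['pose'],3).tolist())
    for l,z in (('grip',.062),('pivot',.024),('lock_top',.0445),('blade_tip',.019),('weight_a',.024),('weight_b',.024),('rail',0),('fence_tip',.024),('bevel',0)):
        print(l,lm(l,c,z))
st()
E
```

```text
top 54.408079249726626 321.3295084115399 247.8742072541407 [[0.02, -0.99, 0.139, 0.416], [-1.0, -0.019, 0.011, -0.014], [-0.008, -0.139, -0.99, 1.173], [0.0, 0.0, 0.0, 1.0]]
grip [(0.76, [317.8, 286.8], [0.4786, 0.0042, 0.062])]
pivot [(0.56, [327.2, 255.0], [0.5598, -0.0168, 0.024])]
lock_top [(0.65, [325.9, 266.2], [0.5298, -0.0141, 0.0445])]
blade_tip [(0.41, [359.5, 268.8], [0.5276, -0.0975, 0.019])]
weight_a [(0.56, [444.4, 286.2], [0.4883, -0.3054, 0.024]), (0.56, [453.6, 262.0], [0.5484, -0.329, 0.024])]
weight_b [(0.56, [444.4, 286.2], [0.4883, -0.3054, 0.024]), (0.56, [453.6, 262.0], [0.5484, -0.329, 0.024])]
rail [(0.65, [226.1, 236.7], [0.6049, 0.2416, 0.0])]
fence_tip [(0.59, [253.5, 203.2], [0.6878, 0.1714, 0.024])]
bevel [(0.87, [331.7, 258.5], [0.5541, -0.0284, 0.0])]
scene 44.776620482518254 325.27620430242797 247.3970985975436 [[0.229, 0.625, -0.746, 1.74], [0.973, -0.151, 0.172, -0.253], [-0.006, -0.766, -0.643, 1.048], [0.0, 0.0, 0.0, 1.0]]
grip []
pivot []
lock_top []
blade_tip []
weight_a []
weight_b []
rail []
fence_tip []
bevel []
{'clock': 1.0, 'position': [0.2165, 0.5863, 0.2313], 'tool_rot': [-3.1415, -0.0, 2.7878], 'force': [0.7372, 0.691, -0.195], 'moment': [-0.0094, -0.0495, 0.0455], 'grip_width': 0.0855, 'finger_force': 0.0, 'qpos': [-1.2872, 0.5214, -0.0363, 1.5995, 0.0212, 1.0211, -0.1128]}
```

View pics/top0.png

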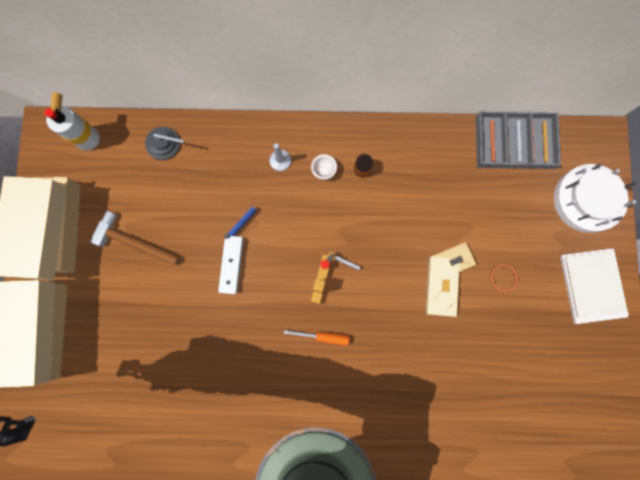

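View pics/scene0.png

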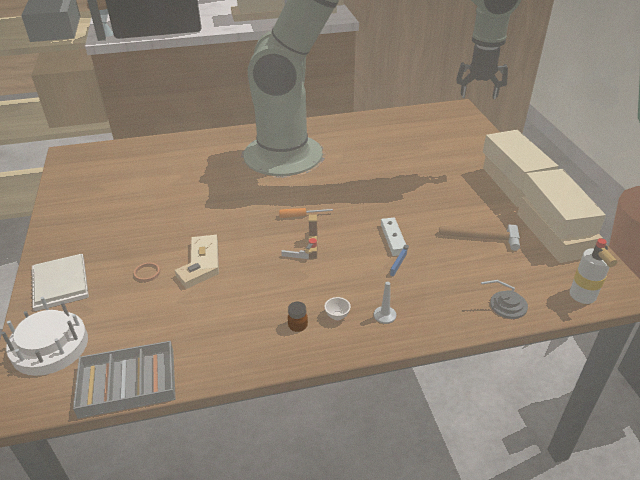

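The top view shows everything: bevel at (325,278) with its blade pointing right, brick corner near (430,257), and rail corner near (226,237) with its fence pointing up-right. Next I'll zoom in for angles and edges.

```bash
python3 - <<'E'
from h import *
f=cv2.imread('pics/top0.png')
cs=[]
for x0,x1 in ((418,484),(212,264),(302,368)):
    c=f[198:326,x0:x1] if x0==212 else f[236:326,x0:x1]
    c=cv2.resize(c,None,fx=4.2,fy=4.2,interpolation=cv2.INTER_CUBIC)
    cs.append(cv2.copyMakeBorder(c,0,540-c.shape[0],0,6,cv2.BORDER_CONSTANT))
cv2.imwrite('pics/crop.png',np.hstack(cs)); print(np.hstack(cs).shape)
for r in (250,270,280,300,310): print(r,f[r,424:464].sum(1).tolist())
for r in (240,260,280): print(r,f[r,214:250].sum(1).tolist())
E
```

```text
(540, 790, 3)
250 [340, 341, 345, 342, 345, 344, 350, 344, 346, 349, 347, 352, 345, 348, 351, 349, 355, 356, 371, 397, 438, 485, 529, 550, 570, 590, 601, 610, 612, 614, 618, 615, 614, 615, 611, 617, 615, 614, 615, 614]
270 [360, 364, 368, 389, 442, 528, 624, 673, 687, 688, 689, 690, 688, 688, 687, 687, 689, 688, 690, 688, 687, 688, 689, 686, 689, 688, 688, 689, 687, 688, 689, 688, 684, 677, 652, 605, 561, 517, 466, 421]
280 [373, 371, 382, 412, 480, 583, 665, 689, 689, 689, 691, 689, 688, 688, 686, 689, 684, 664, 603, 536, 521, 527, 528, 525, 540, 586, 643, 675, 689, 689, 690, 688, 678, 629, 485, 321, 290, 335, 359, 362]
300 [369, 389, 430, 509, 609, 672, 690, 690, 690, 682, 677, 680, 686, 689, 690, 690, 689, 690, 693, 693, 689, 692, 690, 691, 689, 691, 693, 690, 688, 689, 689, 676, 624, 469, 309, 284, 339, 367, 366, 370]
310 [350, 388, 458, 576, 661, 691, 693, 693, 694, 692, 693, 692, 688, 692, 691, 692, 692, 689, 691, 693, 692, 686, 675, 661, 668, 682, 689, 690, 690, 691, 687, 665, 575, 384, 270, 294, 327, 326, 324, 322]
240 [357, 356, 360, 357, 359, 358, 359, 358, 360, 406, 543, 683, 723, 731, 734, 739, 742, 745, 745, 745, 744, 745, 745, 742, 740, 737, 704, 569, 384, 263, 218, 214, 223, 237, 294, 358]
260 [350, 349, 350, 355, 350, 351, 374, 459, 623, 722, 742, 745, 742, 715, 596, 421, 349, 365, 474, 644, 727, 742, 742, 731, 677, 504, 330, 246, 220, 216, 227, 276, 329, 357, 363, 355]
280 [361, 364, 367, 373, 423, 555, 693, 736, 745, 748, 745, 729, 680, 592, 533, 579, 682, 731, 745, 747, 745, 725, 629, 439, 293, 238, 221, 227, 264, 320, 358, 370, 372, 372, 373, 375]
```

View pics/crop.png

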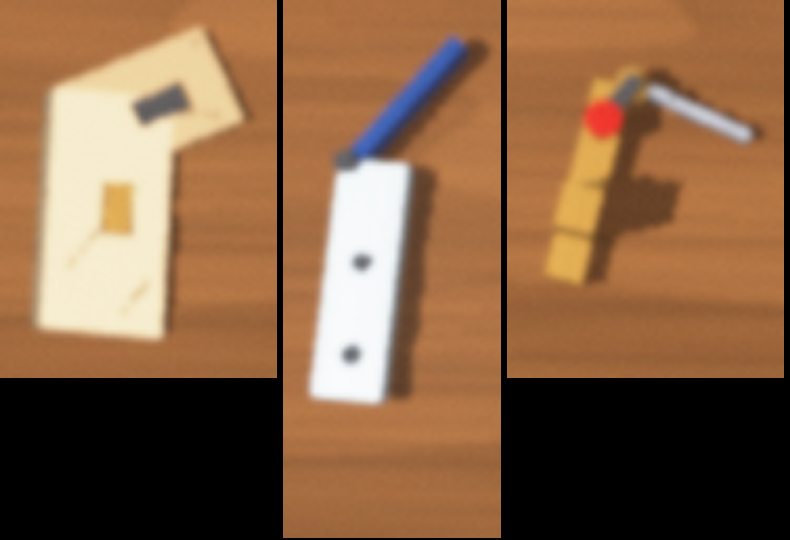

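```bash
cat > m.py <<'E'
from h import *
def cross(row,lo,hi,lev):   # first crossing of level between columns lo..hi
    s=row[lo:hi]-lev
    i=np.where(s[:-1]*s[1:]<=0)[0]
    return None if len(i)==0 else lo+i[0]+s[i[0]]/(s[i[0]]-s[i[0]+1])
def fit(g,rows,lo,hi,lev,z,cam='top'):
    pts=[]
    for r in rows:
        c=cross(g[r],lo(r) if callable(lo) else lo,hi(r) if callable(hi) else hi,lev)
        if c is not None: pts.append(ray(cam,(c,r),z)[:2])
    pts=np.array(pts); p=pts.mean(0); vx,vy,x0,y0=cv2.fitLine(pts.astype(np.float32)*1000,cv2.DIST_HUBER,0,.01,.01).ravel()
    if vx<0: vx,vy=-vx,-vy
    res=np.abs((pts-p)@np.array([-vy,vx])).mean()
    return len(pts),p.round(4),np.array([vx,vy]),np.degrees(np.arctan2(vy,vx)).round(2),(res*1000).round(2)
E
python3 - <<'E'
from m import *
f=cv2.imread('pics/top0.png'); g=f.astype(float).sum(2); b=f.astype(float)
L=lambda n,x: print(n,x)
L('railL',fit(g,range(242,291),214,232,550,.024))
L('railR',fit(g,range(242,290),lambda r:int(242-(r-240)*.11-3),lambda r:int(242-(r-240)*.11+4),500,.024))
L('brickR',fit(g,range(276,313),450,464,480,.024))
L('brickLtop',fit(g,range(262,312),424,434,620,.024))
L('brickLbot',fit(g,range(262,312),422,434,440,.0))
gt=g.T
def fitT(cols,lo,hi,lev,z):
    pts=[]
    for c in cols:
        r=cross(gt[c],lo,hi,lev)
        if r is not None: pts.append(ray('top',(c,r),z)[:2])
    pts=np.array(pts); a,b_=np.polyfit(pts[:,1],pts[:,0],1); return len(pts),pts.mean(0).round(4),np.degrees(np.arctan(a)).round(2),np.abs(np.polyval((a,b_),pts[:,1])-pts[:,0]).mean()
L('railtop end(x vs y)',fitT(range(230,240),228,244,500,.024))
L('railbot',fitT(range(222,234),285,300,550,.024))
L('brickbot',fitT(range(430,454),308,322,520,.024))
L('slant',fitT(range(433,463),238,262,480,.024))
# stock left edge: blue/red ratio mask
hsv=cv2.cvtColor(f,cv2.COLOR_BGR2HSV)
m=((hsv[...,2]>185)&(hsv[...,1]>90)&(hsv[...,1]<200)).astype(np.uint8); m[:250]=0;m[305:]=0;m[:,:305]=0;m[:,340:]=0
for r in range(252,305,4): print(r,np.where(m[r])[0][[0,-1]] if m[r].any() else None, f[r,308:336,2].tolist())
for l in ('weight_a','weight_b'):
    snap('top')
    for d in outline_of(l,'top')[:2]:
        mm=d['region'].astype(np.uint8); print(l,d['score'],mm.sum(),cv2.minAreaRect(np.argwhere(mm)[:,::-1].astype(np.float32)))
E
```

```text
railL (49, array([0.5275, 0.246 ]), array([ 0.99733496, -0.07295914], dtype=float32), np.float32(-4.18), np.float64(0.11))
railR (48, array([0.5296, 0.2024]), array([ 0.99757373, -0.06961753], dtype=float32), np.float32(-3.99), np.float64(0.07))
brickR (37, array([ 0.47  , -0.3366]), array([ 0.9974273 , -0.07168511], dtype=float32), np.float32(-4.11), np.float64(0.1))
brickLtop (50, array([ 0.487 , -0.2677]), array([ 0.9973102 , -0.07329595], dtype=float32), np.float32(-4.2), np.float64(0.11))
brickLbot (50, array([ 0.4884, -0.2682]), array([ 0.99733174, -0.07300255], dtype=float32), np.float32(-4.19), np.float64(0.15))
railtop end(x vs y) (10, array([0.6033, 0.2155]), np.float64(0.25), np.float64(0.000381224742612829))
railbot (12, array([0.4607, 0.2261]), np.float64(4.24), np.float64(7.494103647835242e-05))
brickbot (24, array([ 0.4181, -0.2972]), np.float64(4.01), np.float64(9.745058039061875e-05))
slant (30, array([ 0.5806, -0.3146]), np.float64(-23.83), np.float64(0.00018215990059985052))
252 [330 331] [168, 166, 167, 167, 167, 167, 166, 165, 165, 166, 166, 165, 165, 166, 165, 1
[... 1766 characters left out ...]
19] [177, 179, 188, 204, 216, 224, 227, 227, 226, 227, 226, 214, 180, 133, 105, 101, 109, 130, 160, 174, 179, 178, 178, 180, 180, 179, 180, 180]
304 None [161, 161, 162, 162, 161, 160, 160, 161, 161, 162, 165, 163, 155, 151, 154, 158, 160, 163, 166, 168, 168, 167, 170, 172, 172, 173, 173, 173]
weight_a 0.56 39 ((456.10003662109375, 260.20001220703125), (4.0249223709106445, 8.9442720413208), 63.43495178222656)
weight_a 0.56 118 ((345.8285827636719, 262.30169677734375), (28.68807601928711, 4.949890613555908), 25.201122283935547)
weight_b 0.51 53 ((445.5, 284.5), (9.0, 5.0), 90.0)
weight_b 0.4 67 ((455.5000915527344, 260.0000305175781), (5.81377649307251, 11.627553939819336), 63.43495178222656)
```

```bash
cat >> h.py <<'E'
u=np.array([.99744,-.0716]); v=np.array([.0716,.99744])   # brick/rail axes in world (yaw -4.1 deg)
BC=np.array([.5602,-.2730]); RC=np.array([.6021,.2406])   # brick and rail corners
def plan(x,y,z,yaw_deg=None):
    s=telemetry.observe(); M=R.from_euler('xyz',s['tool_rot']).as_matrix()
    y0=np.degrees(np.arctan2(M[1,0],M[0,0])); yd=y0 if yaw_deg is None else yaw_deg
    t=(y0-yd+180)%360-180
    d=np.array([x,y,z])-s['position']; a=np.radians(yd)
    print('turn z',round(np.radians(t),4),'then shift',np.round([d[0]*np.cos(a)+d[1]*np.sin(a),d[0]*np.sin(a)-d[1]*np.cos(a),-d[2]],4),'rot',np.round(s['tool_rot'],4),'F',np.round(s['force'],1))
E
python3 - <<'E'
from m import *
c=[ray('top',((l+r)/2,row),.026)[:2] for row,l,r in ((260,320.85,330.0),(268,318.7,328.4),(272,317.55,327.4),(276,316.45,326.4),(296,311.4,321.4),(300,310.7,320.35))]
c=np.array(c); a,b=np.polyfit(c[:,0],c[:,1],1); print('axis yaw',np.degrees(np.arctan(a)),np.round(c,4).tolist())
g=ray('top',(318.35,286),.08); print('grip from handle top',g)
e=ray('top',(315,303.2),.026); print('stock end',e)
print(lm('grip','top',.062),lm('lock_top','top',.0445))
plan(g[0],g[1],.15,180+np.degrees(np.arctan(a)))
E
```

```text
axis yaw -12.86076280188444 [[0.5471, -0.0127], [0.5271, -0.0084], [0.5172, -0.006], [0.5073, -0.0036], [0.4581, 0.0077], [0.4483, 0.0096]]
grip from handle top [0.47946737 0.0026343  0.08      ]
stock end [0.44054727 0.01075303 0.026     ]
[(0.63, [317.9, 287.4], [0.4772, 0.0039, 0.062])] [(0.56, [324.3, 264.6], [0.5337, -0.0102, 0.0445])]
turn z -0.1294 then shift [-0.3862 -0.5105  0.0813] rot [-3.1415 -0.      2.7877] F [-0.2 -0.  -0. ]
```

```bash
python3 -m inch '[[0,0,0,0,0,-0.1294,0],[-0.035,-0.046,0,0,0,0,0],[-0.035,-0.046,0,0,0,0,0],[-0.035,-0.046,0,0,0,0,0],[-0.035,-0.046,0,0,0,0,0]]'
python3 -m inch '[[-0.035,-0.046,0.01,0,0,0,0],[-0.035,-0.046,0.01,0,0,0,0],[-0.035,-0.046,0.01,0,0,0,0],[-0.035,-0.046,0.01,0,0,0,0],[-0.035,-0.046,0.01,0,0,0,0]]'
python3 -c "
from h import *
plan(.4795,.0022,.15,167.1); st()"
```

```text
clock: 1.8
position: [0.2997, 0.4023, 0.2314]
tool_rot: [3.141, 0.0, 2.917]
force: [0.7, 0.4, 1.0]
grip_width: 0.0855
finger_force: 0.0
clock: 2.3
position: [0.4016, 0.1781, 0.1887]
tool_rot: [3.141, 0.001, 2.917]
force: [1.1, 0.5, 0.3]
grip_width: 0.0852
finger_force: 0.0
turn z 0.001 then shift [-0.1152 -0.154   0.0387] rot [3.1410e+00 7.0000e-04 2.9175e+00] F [1.1 0.5 0.3]
{'clock': 2.3, 'position': [0.4016, 0.1781, 0.1887], 'tool_rot': [3.141, 0.0007, 2.9175], 'force': [1.1048, 0.5289, 0.3352], 'moment': [0.04, -0.0674, 0.0244], 'grip_width': 0.0852, 'finger_force': 0.0, 'qpos': [-0.5929, 0.291, 0.0489, 2.1147, -0.0208, 0.7354, 0.816]}
```

```bash
python3 -m inch '[[-0.028,-0.038,0.01,0,0,0,0],[-0.028,-0.038,0.01,0,0,0,0],[-0.028,-0.038,0.01,0,0,0,0],[-0.02,-0.025,0,0,0,0,0],[0,0,0,0,0,0,0]]'
python3 -c "
from h import *
plan(.4795,.0022,.044,167.1)"
```

```text
clock: 2.8
position: [0.4727, 0.017, 0.1585]
tool_rot: [-3.14, 0.001, 2.911]
force: [0.8, 1.2, -0.5]
grip_width: 0.0855
finger_force: 0.0
turn z -0.005 then shift [-0.01   -0.0129  0.1145] rot [-3.1405e+00  8.0000e-04  2.9115e+00] F [ 0.8  1.2 -0.5]
```

```bash
python3 -m inch '[[-0.007,-0.008,0.03,0,0,0,0],[0,0,0,0,0,0,0],[0,0,0,0,0,0,0]]'
python3 -c "
from h import *
plan(.4795,.0022,.044,167.1)"
```

```text
clock: 3.1
position: [0.4761, 0.0123, 0.1289]
tool_rot: [-3.141, -0.001, 2.917]
force: [-0.1, 0.4, 0.5]
grip_width: 0.0855
finger_force: 0.0
turn z 0.0009 then shift [-0.0056 -0.0091  0.0849] rot [-3.1413e+00 -1.2000e-03  2.9174e+00] F [-0.1  0.4  0.5]
```

```bash
python3 -m inch '[[-0.0056,-0.0091,0.02,0,0,0,0],[0,0,0.03,0,0,0,0],[0,0,0.025,0,0,0,0],[0,0,0.01,0,0,0,0],[0,0,0,0,0,0,0]]'
python3 -c "
from h import *
plan(.4795,.0022,.044,167.1); snap('top','grip')
f=cv2.imread('pics/grip.png')[220:320,270:390]; cv2.imwrite('pics/gripc.png',cv2.resize(f,None,fx=5,fy=5,interpolation=cv2.INTER_CUBIC))"
```

```text
clock: 3.6
position: [0.4797, 0.0023, 0.0437]
tool_rot: [-3.141, -0.001, 2.918]
force: [-0.0, 0.1, 0.7]
grip_width: 0.0855
finger_force: 0.0
turn z 0.0014 then shift [ 0.0002 -0.0001 -0.0003] rot [-3.1413e+00 -1.1000e-03  2.9179e+00] F [-0.   0.1  0.7]
```

Settled to within 0.3 mm at the grip. Closing the fingers now.

```bash
python3 -m inch '[[0,0,0,0,0,0,1],[0,0,0,0,0,0,1],[0,0,0,0,0,0,1],[0,0,0,0,0,0,1],[0,0,0,0,0,0,1]]' 40
python3 -m inch '[[0,0,0,0,0,0,1],[0,0,-0.005,0,0,0,1],[0,0,-0.02,0,0,0,1],[0,0,-0.03,0,0,0,1],[0,0,-0.02,0,0,0,1]]'
python3 -c "
from h import *
st(); p=BC+u*(-.080+.078)+v*(.011+.015); print(p); plan(p[0],p[1],.118,175.9)"
```

```text
clock: 4.15
position: [0.4801, 0.0018, 0.0441]
tool_rot: [3.141, 0.0, 2.917]
force: [-1.1, 1.7, 8.5]
grip_width: 0.0216
finger_force: 39.0
clock: 4.65
position: [0.4799, 0.0015, 0.1203]
tool_rot: [3.142, 0.0, 2.917]
force: [0.8, -0.3, -4.2]
grip_width: 0.0216
finger_force: 39.9
{'clock': 4.65, 'position': [0.4799, 0.0015, 0.1203], 'tool_rot': [3.1416, 0.0003, 2.917], 'force': [0.7712, -0.3079, -4.222], 'moment': [0.0504, 0.131, -0.0041], 'grip_width': 0.0216, 'finger_force': 39.8846, 'qpos': [-0.1961, 0.4663, 0.0897, 2.0766, -0.0711, 0.6013, 1.2889]}
[ 0.56006672 -0.24692336]
turn z -0.1531 then shift [-0.0977 -0.2421  0.0023] rot [3.1416e+00 3.0000e-04 2.9170e+00] F [ 0.8 -0.3 -4.2]
```

```bash
python3 -m inch '[[0,0,0,0,0,-0.0765,1],[0,0,0,0,0,-0.0766,1],[-0.014,-0.035,0,0,0,0,1],[-0.014,-0.035,0,0,0,0,1],[-0.014,-0.035,0,0,0,0,1]]'
python3 -m inch '[[-0.014,-0.035,0,0,0,0,1],[-0.014,-0.035,0,0,0,0,1],[-0.014,-0.035,0,0,0,0,1],[-0.013,-0.032,0,0,0,0,1],[0,0,0,0,0,0,1]]'
python3 -m inch '[[0,0,0,0,0,0,1],[0,0,0,0,0,0,1],[0,0,0,0,0,0,1]]'
python3 -c "
from h import *
p=BC+u*(-.080+.078)+v*(.011+.015); plan(p[0],p[1],.06,175.9)"
```

```text
clock: 5.15
position: [0.5143, -0.1073, 0.1189]
tool_rot: [3.142, -0.0, 3.071]
force: [-0.0, 1.1, -3.7]
grip_width: 0.0208
finger_force: 40.5
clock: 5.65
position: [0.5591, -0.2518, 0.1186]
tool_rot: [-3.139, -0.0, 3.065]
force: [0.0, -0.0, -4.5]
grip_width: 0.0214
finger_force: 40.9
clock: 5.95
position: [0.5594, -0.2455, 0.1188]
tool_rot: [3.141, -0.0, 3.072]
force: [0.4, -0.2, -3.3]
grip_width: 0.0213
finger_force: 40.9
turn z 0.0015 then shift [-0.0008 -0.0013  0.0588] rot [ 3.1412e+00 -3.0000e-04  3.0715e+00] F [ 0.4 -0.2 -3.3]
```

```bash
python3 -m inch '[[0,0,0.03,0,0,0,1],[0,0,0.02,0,0,0,1],[0,0,0.008,0,0,0,1],[0,0,0,0,0,0,1],[0,0,0,0,0,0,1]]'
python3 -c "
from h import *
p=BC+u*(-.080+.078)+v*(.011+.015); plan(p[0],p[1],.0441,175.9); snap('top','hook')
f=cv2.imread('pics/hook.png')[200:320,395:495]; a=cv2.resize(f,None,fx=4,fy=4,interpolation=cv2.INTER_CUBIC)
snap('scene','hooks'); f=cv2.imread('pics/hooks.png')[170:290,160:260]; b=cv2.resize(f,None,fx=4,fy=4,interpolation=cv2.INTER_CUBIC); cv2.imwrite('pics/hookc.png',np.hstack([a,b]))"
```

```text
clock: 6.45
position: [0.5599, -0.2465, 0.0616]
tool_rot: [-3.141, 0.001, 3.071]
force: [-0.5, -0.3, -3.1]
grip_width: 0.0214
finger_force: 40.8
turn z 0.0005 then shift [-0.0002 -0.0004  0.0175] rot [-3.1413e+00  9.0000e-04  3.0706e+00] F [-0.5 -0.3 -3.1]
```

View pics/hookc.png

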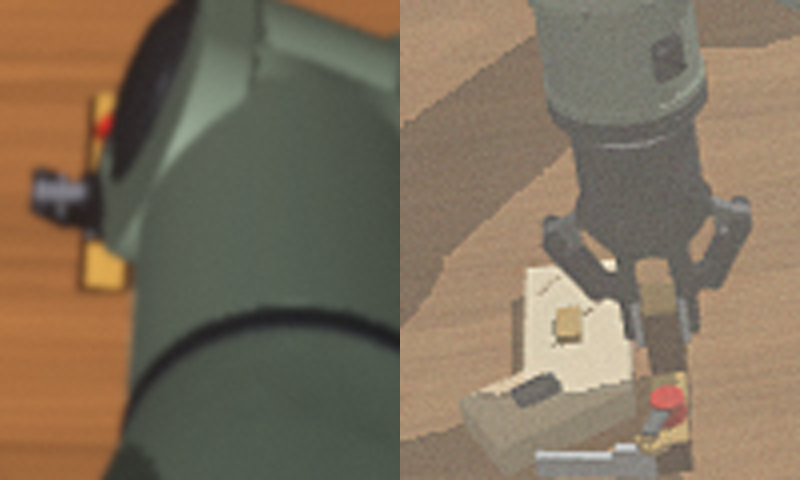

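In the scene crop (right half) the blade, at (590,460), hangs clear ahead of the slanted brick. The stock is beside the long brick at (670,420), so I'll lower it onto the bench.

```bash
python3 -m inch '[[0,0,0.01,0,0,0,1],[0,0,0.0045,0,0,0,1],[0,0,0,0,0,0,1],[0,0,0.002,0,0,0,1],[0,0,0,0,0,0,1]]'
python3 -m inch '[[0,0,0.0007,0,0,0,1],[0,0,0,0,0,0,1]]'
python3 -c "
from h import *
st()"
```

```text
clock: 7.05
position: [0.5595, -0.2467, 0.0443]
tool_rot: [-3.142, 0.0, 3.07]
force: [-1.0, 0.1, -2.2]
grip_width: 0.0218
finger_force: 41.2
clock: 7.25
position: [0.5594, -0.2467, 0.0441]
tool_rot: [-3.142, 0.0, 3.07]
force: [-4.4, 2.0, 9.8]
grip_width: 0.0216
finger_force: 42.6
{'clock': 7.25, 'position': [0.5594, -0.2467, 0.0441], 'tool_rot': [-3.1415, 0.0002, 3.0701], 'force': [-4.3806, 2.0188, 9.8435], 'moment': [0.3806, 0.8641, -0.0185], 'grip_width': 0.0216, 'finger_force': 42.6427, 'qpos': [0.2926, 0.7445, 0.0381, 1.7635, -0.0436, 0.6342, 1.8551]}
```

```bash
python3 -m inch '[[0,0,-0.0007,0,0,0,1],[0,-0.004,0,0,0,0,1],[0,-0.004,0,0,0,0,1],[0,-0.003,0,0,0,0,1],[0,0,0,0,0,0,1]]'
for i in 1; do python3 -m inch '[[0,-0.001,0,0,0,0,1],[0,0,0,0,0,0,1]]'; done
python3 -m inch '[[0,-0.001,0,0,0,0,1],[0,0,0,0,0,0,1]]'
python3 -c "
from h import *
st()"
```

```text
clock: 7.75
position: [0.5586, -0.2584, 0.0442]
tool_rot: [-3.141, 0.0, 3.069]
force: [-0.1, -0.6, -0.7]
grip_width: 0.0215
finger_force: 41.2
clock: 7.95
position: [0.5586, -0.2587, 0.0442]
tool_rot: [-3.142, 0.0, 3.07]
force: [0.7, -0.2, -1.3]
grip_width: 0.0219
finger_force: 41.3
clock: 8.15
position: [0.5586, -0.2594, 0.0442]
tool_rot: [3.141, 0.0, 3.07]
force: [1.0, 1.5, 0.5]
grip_width: 0.0213
finger_force: 41.4
{'clock': 8.15, 'position': [0.5586, -0.2594, 0.0442], 'tool_rot': [3.1414, 0.0, 3.0705], 'force': [0.9523, 1.5383, 0.482], 'moment': [0.4218, -0.1247, 0.1416], 'grip_width': 0.0213, 'finger_force': 41.3795, 'qpos': [0.314, 0.7495, 0.0366, 1.7507, -0.0419, 0.6421, 1.874]}
```

```bash
for i in a; do python3 -m inch '[[0,-0.001,0,0,0,0,1],[0,0,0,0,0,0,1]]'; done
python3 -m inch '[[0,-0.001,0,0,0,0,1],[0,0,0,0,0,0,1]]'
python3 -m inch '[[0,-0.0005,0,0,0,0,1],[0,0,0,0,0,0,1]]'
python3 -c "
from h import *
st()"
```

```text
clock: 8.35
position: [0.5585, -0.2606, 0.0442]
tool_rot: [-3.142, 0.0, 3.07]
force: [-0.0, 2.0, 0.1]
grip_width: 0.0213
finger_force: 41.4
clock: 8.55
position: [0.5584, -0.2617, 0.0442]
tool_rot: [-3.141, 0.0, 3.07]
force: [-0.3, 2.4, 1.8]
grip_width: 0.0218
finger_force: 41.4
clock: 8.75
position: [0.5583, -0.2621, 0.0442]
tool_rot: [3.142, 0.0, 3.07]
force: [0.5, 1.5, 0.2]
grip_width: 0.0218
finger_force: 41.5
{'clock': 8.75, 'position': [0.5583, -0.2621, 0.0442], 'tool_rot': [3.1416, 0.0, 3.0703], 'force': [0.5455, 1.4726, 0.2474], 'moment': [0.6749, -0.2549, 0.1313], 'grip_width': 0.0218, 'finger_force': 41.5136, 'qpos': [0.3182, 0.7506, 0.0364, 1.7482, -0.0415, 0.6436, 1.8776]}
```

```bash
python3 -m inch '[[0,-0.0006,0,0,0,0,1],[0,0,0,0,0,0,1]]'
python3 -m inch '[[0,-0.0006,0,0,0,0,1],[0,0,0,0,0,0,1]]'
python3 -c "
from h import *
st()"
```

```text
clock: 8.95
position: [0.5584, -0.2621, 0.0442]
tool_rot: [3.141, -0.0, 3.071]
force: [0.4, 6.1, 2.2]
grip_width: 0.0213
finger_force: 41.7
clock: 9.15
position: [0.5584, -0.2622, 0.0442]
tool_rot: [3.14, -0.0, 3.071]
force: [-0.5, 8.8, 4.1]
grip_width: 0.0216
finger_force: 41.9
{'clock': 9.15, 'position': [0.5584, -0.2622, 0.0442], 'tool_rot': [3.1403, -0.0003, 3.0708], 'force': [-0.4799, 8.8101, 4.0924], 'moment': [1.9533, -0.1166, 0.0938], 'grip_width': 0.0216, 'finger_force': 41.9488, 'qpos': [0.3198, 0.7509, 0.0354, 1.7472, -0.0421, 0.6449, 1.8793]}
```

```bash
python3 -m inch '[[0,0.0005,0,0,0,0,1],[0.004,0,0,0,0,0,1],[0.006,0,0,0,0,0,1],[0.006,0,0,0,0,0,1],[0.004,0,0,0,0,0,1]]'
python3 -c "
from h import *
st()"
```

```text
clock: 9.65
position: [0.5387, -0.2607, 0.0442]
tool_rot: [3.141, 0.001, 3.071]
force: [4.6, 6.3, -2.4]
grip_width: 0.0216
finger_force: 41.0
{'clock': 9.65, 'position': [0.5387, -0.2607, 0.0442], 'tool_rot': [3.1411, 0.001, 3.0707], 'force': [4.6165, 6.3256, -2.4477], 'moment': [1.3293, -1.1698, 0.1162], 'grip_width': 0.0216, 'finger_force': 40.986, 'qpos': [0.3291, 0.7293, 0.0336, 1.7997, -0.0403, 0.6123, 1.887]}
```

```bash
python3 -m inch '[[0.005,0,0,0,0,0,1],[0.005,0,0,0,0,0,1],[0.005,0,0,0,0,0,1],[0.005,0,0,0,0,0,1],[0,0,0,0,0,0,1]]'
python3 -m inch '[[0.005,0,0,0,0,0,1],[0.005,0,0,0,0,0,1],[0.005,0,0,0,0,0,1],[0.005,0,0,0,0,0,1],[0,0,0,0,0,0,1]]'
python3 -c "
from h import *
st()"
```

```text
clock: 10.15
position: [0.5182, -0.2593, 0.0442]
tool_rot: [3.141, 0.0, 3.071]
force: [0.3, 7.5, 1.8]
grip_width: 0.0215
finger_force: 41.6
clock: 10.65
position: [0.4983, -0.2578, 0.0442]
tool_rot: [3.141, 0.0, 3.071]
force: [-0.1, 6.7, 1.3]
grip_width: 0.0219
finger_force: 41.6
{'clock': 10.65, 'position': [0.4983, -0.2578, 0.0442], 'tool_rot': [3.1409, 0.0002, 3.0707], 'force': [-0.141, 6.6988, 1.2816], 'moment': [1.5912, -0.1782, 0.0953], 'grip_width': 0.0219, 'finger_force': 41.5971, 'qpos': [0.3514, 0.6887, 0.0293, 1.9, -0.0368, 0.5535, 1.9052]}
```

```bash
python3 -m inch '[[0.004,0,0,0,0,0,1],[0.004,0,0,0,0,0,1],[0.002,0,0,0,0,0,1],[0,0,0,0,0,0,1]]'
python3 -m inch '[[0.0015,0,0,0,0,0,1],[0.0015,0,0,0,0,0,1],[0,0,0,0,0,0,1]]'
python3 -c "
from h import *
st()"
```

```text
clock: 11.05
position: [0.4887, -0.2571, 0.0442]
tool_rot: [3.141, 0.001, 3.071]
force: [2.0, 6.3, -0.6]
grip_width: 0.0215
finger_force: 41.3
clock: 11.35
position: [0.486, -0.257, 0.0442]
tool_rot: [3.141, 0.001, 3.071]
force: [4.8, 7.0, -2.5]
grip_width: 0.0214
finger_force: 41.1
{'clock': 11.35, 'position': [0.486, -0.257, 0.0442], 'tool_rot': [3.1411, 0.0009, 3.071], 'force': [4.8039, 7.0065, -2.4991], 'moment': [1.492, -0.945, 0.1686], 'grip_width': 0.0214, 'finger_force': 41.0633, 'qpos': [0.3591, 0.6766, 0.0278, 1.9306, -0.0355, 0.5342, 1.9115]}
```

```bash
python3 -m inch '[[0.001,0,0,0,0,0,1],[0,0,0,0,0,0,1]]'
python3 -m inch '[[0.001,0,0,0,0,0,1],[0,0,0,0,0,0,1]]'
python3 -c "
from h import *
st()"
```

```text
clock: 11.55
position: [0.4851, -0.2569, 0.0442]
tool_rot: [3.141, 0.001, 3.071]
force: [4.6, 5.7, -1.9]
grip_width: 0.0214
finger_force: 41.0
clock: 11.75
position: [0.4841, -0.2568, 0.0441]
tool_rot: [3.141, 0.001, 3.071]
force: [3.6, 5.7, -4.0]
grip_width: 0.0215
finger_force: 41.0
{'clock': 11.75, 'position': [0.4841, -0.2568, 0.0441], 'tool_rot': [3.1411, 0.0009, 3.071], 'force': [3.5886, 5.6595, -3.9915], 'moment': [1.4634, -1.1015, 0.2012], 'grip_width': 0.0215, 'finger_force': 40.9809, 'qpos': [0.3602, 0.6748, 0.0275, 1.9352, -0.0354, 0.5313, 1.9124]}
```

```bash
python3 -m inch '[[0.001,0,0,0,0,0,1],[0,0,0,0,0,0,1]]'
python3 -m inch '[[0.001,0,0,0,0,0,1],[0,0,0,0,0,0,1]]'
python3 -m inch '[[0.0007,0,0,0,0,0,1],[0,0,0,0,0,0,1]]'
```

```text
clock: 11.95
position: [0.4831, -0.2568, 0.0442]
tool_rot: [3.141, 0.001, 3.071]
force: [5.6, 5.7, -2.5]
grip_width: 0.0219
finger_force: 41.0
clock: 12.15
position: [0.4821, -0.2567, 0.0442]
tool_rot: [3.141, 0.001, 3.071]
force: [4.1, 5.9, -2.4]
grip_width: 0.0215
finger_force: 41.0
clock: 12.35
position: [0.4814, -0.2566, 0.0442]
tool_rot: [3.141, 0.001, 3.071]
force: [4.3, 6.5, -3.5]
grip_width: 0.0217
finger_force: 41.0
```

```bash
python3 -m inch '[[0.0007,0,0,0,0,0,1],[0,0,0,0,0,0,1]]'
python3 -m inch '[[0.0007,0,0,0,0,0,1],[0,0,0,0,0,0,1]]'
python3 -m inch '[[0.0007,0,0,0,0,0,1],[0,0,0,0,0,0,1]]'
```

```text
clock: 12.55
position: [0.4808, -0.2566, 0.0442]
tool_rot: [3.141, 0.001, 3.071]
force: [5.2, 6.3, -3.5]
grip_width: 0.0211
finger_force: 40.9
clock: 12.75
position: [0.4807, -0.2566, 0.0442]
tool_rot: [3.141, 0.002, 3.071]
force: [9.1, 5.5, -7.5]
grip_width: 0.0217
finger_force: 40.5
clock: 12.95
position: [0.4805, -0.2566, 0.0443]
tool_rot: [3.142, 0.003, 3.071]
force: [11.8, 5.1, -8.4]
grip_width: 0.0216
finger_force: 40.3
```

```bash
python3 -m inch '[[-0.001,0,0.0002,0,0,0,1],[0,0,0,0,0,0,1]]'
python3 -c "
from h import *
st()"
```

```text
clock: 13.15
position: [0.4807, -0.2566, 0.0442]
tool_rot: [3.141, 0.002, 3.071]
force: [4.9, 6.9, -0.3]
grip_width: 0.0216
finger_force: 41.5
{'clock': 13.15, 'position': [0.4807, -0.2566, 0.0442], 'tool_rot': [3.1413, 0.0016, 3.0711], 'force': [4.948, 6.8777, -0.3143], 'moment': [1.5475, -1.2651, 0.1778], 'grip_width': 0.0216, 'finger_force': 41.4905, 'qpos': [0.3626, 0.6713, 0.027, 1.9438, -0.0351, 0.5255, 1.9143]}
```

```bash
python3 -m inch '[[0,0,0,0,0,0,0.4],[0,0,0,0,0,0,0.4],[0,0,0,0,0,0,0.4],[0,0,0,0,0,0,0.4]]'
python3 -m inch '[[0,0,-0.02,0,0,0,0.4],[0,0,-0.03,0,0,0,0.4],[-0.018,0,-0.01,0,0,0,1],[-0.02,0,0,0,0,0,1],[-0.018,0,0,0,0,0,1]]'
python3 -m inch '[[0,0,0.01,0,0,0,1],[0,0,0.02,0,0,0,1],[0,0,0,0,0,0,1],[0,0,0,0,0,0,1]]'
python3 -c "
from h import *
p=np.array([.4807,-.2566])+u*.056; plan(p[0],p[1],.0445); st()
snap('scene','lock'); f=cv2.imread('pics/lock.png')[170:290,160:280]; cv2.imwrite('pics/lockc.png',cv2.resize(f,None,fx=5,fy=5,interpolation=cv2.INTER_CUBIC))
"
```

```text
clock: 13.55
position: [0.4795, -0.2574, 0.044]
tool_rot: [-3.141, -0.0, 3.07]
force: [0.5, -0.3, -0.1]
grip_width: 0.0512
finger_force: 0.0
clock: 14.05
position: [0.5365, -0.2614, 0.1046]
tool_rot: [-3.141, 0.001, 3.07]
force: [-1.1, -0.0, -0.6]
grip_width: 0.0082
finger_force: 0.0
clock: 14.45
position: [0.5349, -0.2612, 0.0739]
tool_rot: [3.141, -0.001, 3.07]
force: [-0.1, -0.5, -0.7]
grip_width: 0.0001
finger_force: 0.0
turn z 0.0 then shift [-0.0016  0.0007  0.0294] rot [ 3.1414e+00 -1.2000e-03  3.0699e+00] F [-0.1 -0.5 -0.7]
{'clock': 14.45, 'position': [0.5349, -0.2612, 0.0739], 'tool_rot': [3.1414, -0.0012, 3.0699], 'force': [-0.0603, -0.5149, -0.6584], 'moment': [-0.0077, -0.0079, 0.0206], 'grip_width': 0.0001, 'finger_force': 0.0, 'qpos': [0.3291, 0.6802, 0.0369, 1.7979, -0.0374, 0.6653, 1.8864]}
```

View pics/lockc.png

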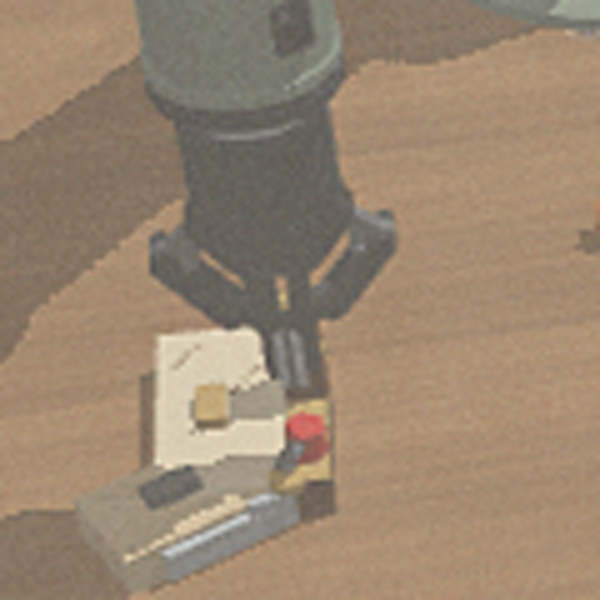

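The crop shows the crook up at the brick corner near (275,490). The blade lies along the slanted face, parallel to its edge from (300,500) to (165,560). The fingers are above the red button at (305,430), so I'll press.

```bash
python3 -m inch '[[-0.0015,0.0007,0.015,0,0,0,1],[0,0,0.012,0,0,0,1],[0,0,0,0,0,0,1]]'
python3 -m inch '[[0,0,0.002,0,0,0,1],[0,0,0.002,0,0,0,1],[0,0,0,0,0,0,1]]'
python3 -m inch '[[0,0,0.002,0,0,0,1],[0,0,0.001,0,0,0,1],[0,0,0,0,0,0,1]]'
```

```text
clock: 14.8
position: [0.5364, -0.2601, 0.0454]
tool_rot: [3.141, -0.002, 3.07]
force: [0.2, -0.5, 0.2]
grip_width: -0.0001
finger_force: 0.0
clock: 15.1
position: [0.5371, -0.2606, 0.0431]
tool_rot: [-3.142, 0.0, 3.07]
force: [-0.8, 0.6, -0.1]
grip_width: 0.0002
finger_force: 0.0
clock: 15.4
position: [0.5372, -0.2606, 0.0402]
tool_rot: [-3.141, 0.0, 3.07]
force: [-0.6, 0.4, 3.9]
grip_width: 0.0002
finger_force: 1.4
```

```bash
python3 -m inch '[[0,0,0.001,0,0,0,1],[0,0,0.001,0,0,0,1],[0,0,0,0,0,0,1]]'
python3 -m inch '[[0,0,0.001,0,0,0,1],[0,0,0.001,0,0,0,1],[0,0,0,0,0,0,1]]'
```

```text
clock: 15.7
position: [0.5372, -0.2607, 0.0383]
tool_rot: [-3.141, 0.0, 3.07]
force: [-1.6, -0.9, 4.5]
grip_width: 0.0002
finger_force: 2.6
clock: 16.0
position: [0.5372, -0.2608, 0.0374]
tool_rot: [-3.141, 0.001, 3.07]
force: [-7.6, 3.3, 26.7]
grip_width: -0.0
finger_force: 13.3
```

```bash
python3 -m inch '[[0,0,-0.004,0,0,0,1],[0,0,-0.03,0,0,0,1],[0,0,-0.03,0,0,0,0.3],[0.02,0,0,0,0,0,0.3],[0.02,0,0,0,0,0,0.3]]'
python3 -m inch '[[0.016,0,0,0,0,0,0.3],[0,0,0,0,0,0,0.3],[0,0,0,0,0,0,0.3]]'
python3 -c "
from h import *
plan(.4807,-.2566,.0442,175.97); st()
snap('scene','lock2'); f=cv2.imread('pics/lock2.png')[200:300,160:260]; cv2.imwrite('pics/lock2c.png',cv2.resize(f,None,fx=6,fy=6,interpolation=cv2.INTER_CUBIC))
"
```

```text
clock: 16.5
position: [0.4973, -0.2577, 0.1008]
tool_rot: [-3.141, 0.002, 3.071]
force: [-0.2, -0.3, -0.3]
grip_width: 0.0432
finger_force: 0.0
clock: 16.8
position: [0.4817, -0.2567, 0.1002]
tool_rot: [-3.141, 0.001, 3.07]
force: [1.1, -0.1, 0.5]
grip_width: 0.0599
finger_force: 0.0
turn z -0.0012 then shift [0.001 0.    0.056] rot [-3.1414e+00  7.0000e-04  3.0701e+00] F [ 1.1 -0.1  0.5]
{'clock': 16.8, 'position': [0.4817, -0.2567, 0.1002], 'tool_rot': [-3.1414, 0.0007, 3.0701], 'force': [1.0704, -0.0723, 0.472], 'moment': [0.0133, -0.0194, -0.0178], 'grip_width': 0.0599, 'finger_force': 0.0, 'qpos': [0.3545, 0.5785, 0.0365, 1.9199, -0.0334, 0.6431, 1.9111]}
```

View pics/lock2c.png

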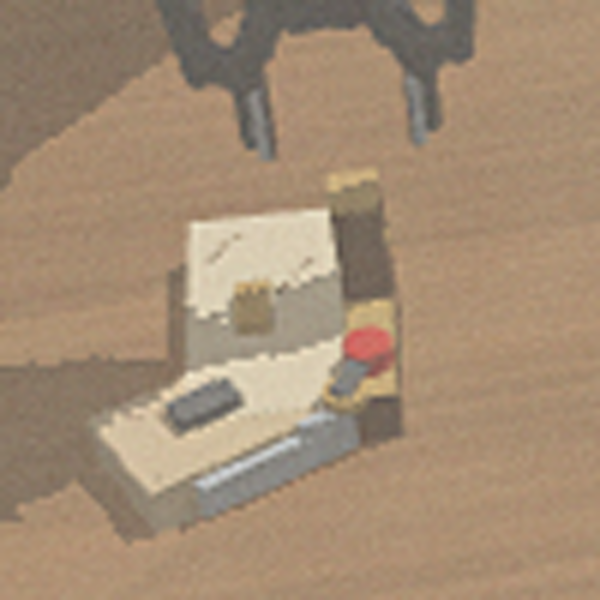

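The red button at (368,348) sits lower now, and the blade is still flush along the slant from (355,430) to (200,490). I'll regrip, back off diagonally and lift.

```bash
python3 -m inch '[[0.001,0,0.025,0,0,0,0.3],[0,0,0.025,0,0,0,0.3],[0,0,0.0058,0,0,0,0.3],[0,0,0,0,0,0,0.3],[0,0,0,0,0,0,1]]'
python3 -m inch '[[0,0,0,0,0,0,1],[0,0,0,0,0,0,1],[0,0,0,0,0,0,1],[0,0,0,0,0,0,1],[0,0,0,0,0,0,1]]' 40
python3 -c "
from h import *
st()"
```

```text
clock: 17.35
position: [0.4808, -0.2567, 0.0449]
tool_rot: [-3.141, 0.001, 3.07]
force: [0.5, -0.5, -0.0]
grip_width: 0.047
finger_force: 0.0
clock: 17.85
position: [0.4808, -0.2565, 0.0452]
tool_rot: [-3.141, 0.001, 3.07]
force: [0.5, 1.4, 7.7]
grip_width: 0.0216
finger_force: 39.2
{'clock': 17.85, 'position': [0.4808, -0.2565, 0.0452], 'tool_rot': [-3.1413, 0.0013, 3.0704], 'force': [0.5135, 1.4121, 7.7021], 'moment': [0.3944, 0.1833, 0.0415], 'grip_width': 0.0216, 'finger_force': 39.2293, 'qpos': [0.3609, 0.6697, 0.0284, 1.9435, -0.0354, 0.5275, 1.9133]}
```

```bash
python3 -m inch '[[-0.003,0.0025,0,0,0,0,1],[-0.004,0.003,0,0,0,0,1],[-0.004,0.003,-0.015,0,0,0,1],[0,0,-0.03,0,0,0,1],[0,0,-0.03,0,0,0,1]]'
python3 -c "
from h import *
st(); plan(.5985,.2666,.12,175.97)"
```

```text
clock: 18.35
position: [0.4915, -0.2485, 0.1201]
tool_rot: [3.141, -0.001, 3.07]
force: [0.1, 0.9, -3.7]
grip_width: 0.0216
finger_force: 40.1
{'clock': 18.35, 'position': [0.4915, -0.2485, 0.1201], 'tool_rot': [3.1413, -0.001, 3.0705], 'force': [0.1358, 0.852, -3.7203], 'moment': [0.0109, 0.0459, -0.0134], 'grip_width': 0.0216, 'finger_force': 40.1482, 'qpos': [0.3296, 0.5542, 0.0426, 1.8947, -0.0351, 0.6944, 1.8924]}
turn z -0.0008 then shift [-7.060e-02  5.213e-01  1.000e-04] rot [ 3.1413e+00 -1.0000e-03  3.0705e+00] F [ 0.1  0.9 -3.7]
```

```bash
python3 -m inch '[[-0.004,0.03,0,0,0,0,1],[-0.005,0.04,0,0,0,0,1],[-0.005,0.04,0,0,0,0,1],[-0.005,0.04,0,0,0,0,1],[-0.005,0.04,0,0,0,0,1]]'
python3 -m inch '[[-0.005,0.04,0,0,0,0,1],[-0.005,0.04,0,0,0,0,1],[-0.005,0.04,0,0,0,0,1],[-0.005,0.04,0,0,0,0,1],[-0.005,0.04,0,0,0,0,1]]'
python3 -m inch '[[-0.005,0.04,0,0,0,0,1],[-0.005,0.04,0,0,0,0,1],[0,0,0,0,0,0,1],[0,0,0,0,0,0,1]]'
python3 -c "
from h import *
st(); plan(.5985,.2666,.06,175.97)"
```

```text
clock: 18.85
position: [0.5293, -0.0594, 0.1197]
tool_rot: [3.142, 0.0, 3.07]
force: [0.5, 0.4, -5.0]
grip_width: 0.0214
finger_force: 40.2
clock: 19.35
position: [0.5685, 0.1384, 0.1196]
tool_rot: [3.142, 0.0, 3.07]
force: [0.7, -0.6, -3.3]
grip_width: 0.0219
finger_force: 40.2
clock: 19.75
position: [0.5837, 0.2167, 0.1192]
tool_rot: [-3.141, -0.0, 3.072]
force: [0.4, -1.1, -4.3]
grip_width: 0.0216
finger_force: 40.6
{'clock': 19.75, 'position': [0.5837, 0.2167, 0.1192], 'tool_rot': [-3.1414, -0.0004, 3.0721], 'force': [0.4446, -1.137, -4.3158], 'moment': [-0.036, 0.1342, 0.0176], 'grip_width': 0.0216, 'finger_force': 40.5532, 'qpos': [-0.4887, 0.6508, 0.0567, 1.7017, -0.0483, 0.7908, 1.0917]}
turn z 0.0008 then shift [-0.0112  0.0508  0.0592] rot [-3.1414e+00 -4.0000e-04  3.0721e+00] F [ 0.4 -1.1 -4.3]
```

```bash
python3 -m inch '[[-0.006,0.025,0,0,0,0,1],[-0.0052,0.0258,0.02,0,0,0,1],[0,0,0.03,0,0,0,1],[0,0,0,0,0,0,1],[0,0,0,0,0,0,1]]'
python3 -c "
from h import *
st(); plan(.5985,.2666,.0442,175.97)
snap('top'); f=grab_frame('top')[180:300,190:290,::-1]; a=cv2.resize(f,None,fx=4,fy=4,interpolation=cv2.INTER_CUBIC)
f=grab_frame('scene')[200:320,350:450,::-1]; b=cv2.resize(f,None,fx=4,fy=4,interpolation=cv2.INTER_CUBIC); cv2.imwrite('pics/rail1.png',np.hstack([a,b]))"
```

```text
clock: 20.25
position: [0.5991, 0.264, 0.0696]
tool_rot: [-3.14, -0.001, 3.069]
force: [0.7, 0.6, -2.6]
grip_width: 0.0214
finger_force: 40.8
{'clock': 20.25, 'position': [0.5991, 0.264, 0.0696], 'tool_rot': [-3.1404, -0.0005, 3.0686], 'force': [0.6998, 0.6251, -2.635], 'moment': [-0.0011, 0.0461, 0.0057], 'grip_width': 0.0214, 'finger_force': 40.7777, 'qpos': [-0.5407, 0.7612, 0.0541, 1.6316, -0.0536, 0.7513, 1.0355]}
turn z -0.0026 then shift [0.0007 0.0025 0.0254] rot [-3.1404e+00 -5.0000e-04  3.0686e+00] F [ 0.7  0.6 -2.6]
```

View pics/rail1.png

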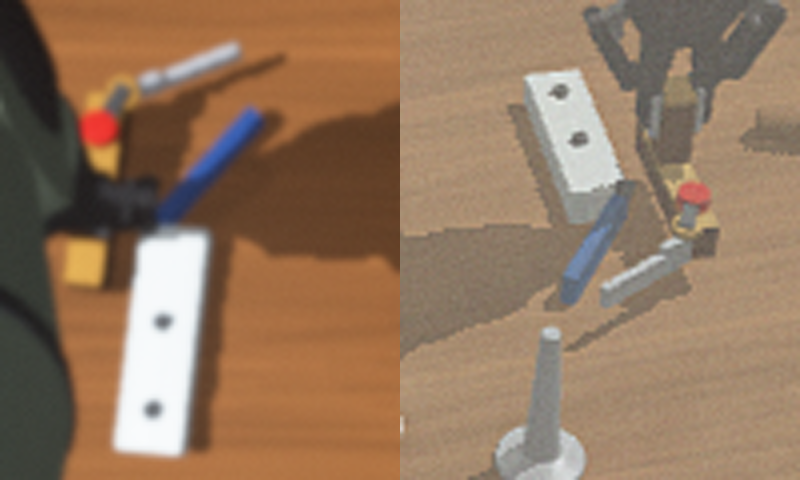

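Both views show the blade clear: in the top crop it runs (140,88)–(240,45), ahead of the fence tip at (255,112), and the stock is left of the rail. Lowering to the bench.

```bash
python3 -m inch '[[0,0.0015,0.012,0,0,0,1],[0,0,0.008,0,0,0,1],[0,0,0,0,0,0,1],[0,0,0,0,0,0,1]]'
python3 -m inch '[[0,0,0.001,0,0,0,1],[0,0,0,0,0,0,1],[0,0,0,0,0,0,1]]'
python3 -m inch '[[0,0,0.0008,0,0,0,1],[0,0,0,0,0,0,1]]'
python3 -c "
from h import *
st(); plan(.5985,.2666,.0452,175.97)"
```

```text
clock: 20.8
position: [0.5989, 0.267, 0.0488]
tool_rot: [-3.141, -0.0, 3.07]
force: [0.2, 0.3, -3.5]
grip_width: 0.0215
finger_force: 40.7
clock: 21.1
position: [0.5992, 0.2672, 0.0483]
tool_rot: [3.142, 0.0, 3.07]
force: [-0.6, 0.1, -4.3]
grip_width: 0.0217
finger_force: 40.7
clock: 21.3
position: [0.599, 0.2671, 0.0473]
tool_rot: [-3.142, -0.0, 3.07]
force: [-0.5, -0.1, -3.9]
grip_width: 0.0217
finger_force: 40.7
{'clock': 21.3, 'position': [0.599, 0.2671, 0.0473], 'tool_rot': [-3.1415, -0.0, 3.0703], 'force': [-0.5318, -0.1091, -3.9009], 'moment': [0.0625, 0.0978, -0.0299], 'grip_width': 0.0217, 'finger_force': 40.6925, 'qpos': [-0.5421, 0.7935, 0.0503, 1.6354, -0.0547, 0.7141, 1.034]}
turn z -0.001 then shift [ 0.0005 -0.0006  0.0021] rot [-3.1415 -0.      3.0703] F [-0.5 -0.1 -3.9]
```

```bash
python3 -m inch '[[0,0,0.0015,0,0,0,1],[0,0,0,0,0,0,1]]'
python3 -m inch '[[0,0,0.0004,0,0,0,1],[0,0,0,0,0,0,1]]'
python3 -m inch '[[0,0,0.0003,0,0,0,1],[0,0,0,0,0,0,1]]'
```

```text
clock: 21.5
position: [0.599, 0.2671, 0.0457]
tool_rot: [-3.142, -0.0, 3.07]
force: [-0.3, -0.8, -2.9]
grip_width: 0.0218
finger_force: 40.8
clock: 21.7
position: [0.599, 0.2672, 0.0456]
tool_rot: [3.142, 0.0, 3.07]
force: [-1.5, -0.2, -1.6]
grip_width: 0.0214
finger_force: 41.3
clock: 21.9
position: [0.5989, 0.2673, 0.0454]
tool_rot: [3.142, -0.0, 3.07]
force: [-4.5, -0.3, 4.3]
grip_width: 0.0212
finger_force: 42.0
```

```bash
python3 -m inch '[[0,-0.004,-0.0004,0,0,0,1],[0,-0.004,0,0,0,0,1],[0,-0.004,0,0,0,0,1],[0,0,0,0,0,0,1]]'
python3 -m inch '[[0,-0.0015,0,0,0,0,1],[0,0,0,0,0,0,1]]'
python3 -m inch '[[0,-0.001,0,0,0,0,1],[0,0,0,0,0,0,1]]'
python3 -m inch '[[0,-0.0007,0,0,0,0,1],[0,0,0,0,0,0,1]]'
```

```text
clock: 22.3
position: [0.5984, 0.2542, 0.0456]
tool_rot: [-3.141, 0.0, 3.069]
force: [-0.2, -1.0, -2.9]
grip_width: 0.0216
finger_force: 41.0
clock: 22.5
position: [0.5982, 0.2535, 0.0455]
tool_rot: [-3.142, 0.0, 3.07]
force: [0.9, -0.6, -3.2]
grip_width: 0.0211
finger_force: 40.9
clock: 22.7
position: [0.598, 0.2528, 0.0456]
tool_rot: [3.142, 0.0, 3.07]
force: [0.2, 0.9, -2.3]
grip_width: 0.0216
finger_force: 40.9
clock: 22.9
position: [0.5979, 0.252, 0.0456]
tool_rot: [3.142, -0.0, 3.07]
force: [0.8, 0.5, -2.3]
grip_width: 0.0219
finger_force: 41.0
```

```bash
python3 -m inch '[[0,-0.0006,0,0,0,0,1],[0,0,0,0,0,0,1]]'
python3 -m inch '[[0,-0.0006,0,0,0,0,1],[0,0,0,0,0,0,1]]'
python3 -m inch '[[0,-0.0005,0,0,0,0,1],[0,0,0,0,0,0,1]]'
```

```text
clock: 23.1
position: [0.5979, 0.2514, 0.0456]
tool_rot: [-3.142, -0.0, 3.07]
force: [0.9, 1.7, -2.6]
grip_width: 0.0218
finger_force: 41.0
clock: 23.3
position: [0.5978, 0.2507, 0.0456]
tool_rot: [-3.142, -0.0, 3.07]
force: [0.2, 0.7, -1.7]
grip_width: 0.0214
finger_force: 41.0
clock: 23.5
position: [0.5978, 0.2502, 0.0456]
tool_rot: [-3.142, -0.0, 3.07]
force: [-0.2, 0.8, -2.6]
grip_width: 0.0209
finger_force: 41.0
```

```bash
python3 -m inch '[[0,-0.0006,0,0,0,0,1],[0,0,0,0,0,0,1]]'
python3 -m inch '[[0,-0.0006,0,0,0,0,1],[0,0,0,0,0,0,1]]'
python3 -m inch '[[0,-0.0005,0,0,0,0,1],[0,0,0,0,0,0,1]]'
```

```text
clock: 23.7
position: [0.5978, 0.2498, 0.0456]
tool_rot: [3.141, 0.0, 3.07]
force: [-0.0, 1.7, -2.1]
grip_width: 0.0218
finger_force: 41.0
clock: 23.9
position: [0.5978, 0.2497, 0.0456]
tool_rot: [3.141, 0.0, 3.07]
force: [0.4, 5.4, -3.3]
grip_width: 0.0213
finger_force: 40.9
clock: 24.1
position: [0.5978, 0.2496, 0.0456]
tool_rot: [3.14, 0.0, 3.071]
force: [1.9, 6.8, -5.7]
grip_width: 0.0216
finger_force: 40.8
```

```bash
python3 -m inch '[[0.004,0.0002,0,0,0,0,1],[0.005,0,0,0,0,0,1],[0.005,0,0,0,0,0,1],[0.005,0,0,0,0,0,1],[0,0,0,0,0,0,1]]'
python3 -m inch '[[0.004,0,0,0,0,0,1],[0.005,0,0,0,0,0,1],[0.005,0,0,0,0,0,1],[0.005,0,0,0,0,0,1],[0,0,0,0,0,0,1]]'
python3 -c "
from h import *
st()"
```

```text
clock: 24.6
position: [0.5786, 0.2511, 0.0458]
tool_rot: [3.14, 0.001, 3.071]
force: [-0.5, 5.2, -2.7]
grip_width: 0.0214
finger_force: 41.0
clock: 25.1
position: [0.5599, 0.2524, 0.0459]
tool_rot: [3.14, 0.001, 3.071]
force: [0.4, 6.3, -2.0]
grip_width: 0.0215
finger_force: 41.1
{'clock': 25.1, 'position': [0.5599, 0.2524, 0.0459], 'tool_rot': [3.1404, 0.0009, 3.0708], 'force': [0.3815, 6.3461, -1.9735], 'moment': [1.5365, -0.0048, -0.0176], 'grip_width': 0.0215, 'finger_force': 41.0665, 'qpos': [-0.5515, 0.7449, 0.0471, 1.7569, -0.0543, 0.6397, 1.0266]}
```

```bash
python3 -m inch '[[0.005,0,0,0,0,0,1],[0.005,0,0,0,0,0,1],[0.005,0,0,0,0,0,1],[0.005,0,0,0,0,0,1],[0.003,0,0,0,0,0,1]]'
python3 -m inch '[[0.002,0,0,0,0,0,1],[0.002,0,0,0,0,0,1],[0.002,0,0,0,0,0,1],[0,0,0,0,0,0,1]]'
python3 -c "
from h import *
st()"
```

```text
clock: 25.6
position: [0.5376, 0.2539, 0.046]
tool_rot: [3.14, 0.002, 3.07]
force: [5.2, 5.8, -4.0]
grip_width: 0.0211
finger_force: 40.8
clock: 26.0
position: [0.5316, 0.2543, 0.046]
tool_rot: [3.14, 0.002, 3.07]
force: [2.9, 6.7, -3.0]
grip_width: 0.0217
finger_force: 41.0
{'clock': 26.0, 'position': [0.5316, 0.2543, 0.046], 'tool_rot': [3.1402, 0.0017, 3.0705], 'force': [2.8638, 6.7076, -3.0388], 'moment': [1.4264, -0.7229, -0.0274], 'grip_width': 0.0217, 'finger_force': 41.0337, 'qpos': [-0.5798, 0.7163, 0.0477, 1.8262, -0.0559, 0.5981, 1.002]}
```

```bash
python3 -m inch '[[0.0015,0,0,0,0,0,1],[0.0015,0,0,0,0,0,1],[0,0,0,0,0,0,1]]'
python3 -m inch '[[0.001,0,0,0,0,0,1],[0.001,0,0,0,0,0,1],[0,0,0,0,0,0,1]]'
python3 -m inch '[[0.0008,0,0,0,0,0,1],[0.0008,0,0,0,0,0,1],[0,0,0,0,0,0,1]]'
python3 -m inch '[[0.0008,0,0,0,0,0,1],[0,0,0,0,0,0,1]]'
```

```text
clock: 26.3
position: [0.5288, 0.2546, 0.046]
tool_rot: [3.14, 0.002, 3.07]
force: [4.3, 4.7, -2.1]
grip_width: 0.0217
finger_force: 41.0
clock: 26.6
position: [0.5269, 0.2547, 0.046]
tool_rot: [3.14, 0.002, 3.07]
force: [4.5, 5.3, -3.6]
grip_width: 0.0215
finger_force: 41.0
clock: 26.9
position: [0.5253, 0.2548, 0.046]
tool_rot: [3.14, 0.002, 3.07]
force: [4.8, 5.2, -3.3]
grip_width: 0.0212
finger_force: 41.0
clock: 27.1
position: [0.5246, 0.2549, 0.046]
tool_rot: [3.14, 0.002, 3.07]
force: [4.5, 5.3, -3.3]
grip_width: 0.0214
finger_force: 41.0
```

```bash
python3 -m inch '[[0.0008,0,0,0,0,0,1],[0,0,0,0,0,0,1]]'
python3 -m inch '[[0.0008,0,0,0,0,0,1],[0,0,0,0,0,0,1]]'
python3 -m inch '[[0.0008,0,0,0,0,0,1],[0,0,0,0,0,0,1]]'
python3 -m inch '[[0.0006,0,0,0,0,0,1],[0,0,0,0,0,0,1]]'
```

```text
clock: 27.3
position: [0.5238, 0.2549, 0.046]
tool_rot: [3.14, 0.002, 3.07]
force: [5.0, 5.9, -3.7]
grip_width: 0.0217
finger_force: 41.0
clock: 27.5
position: [0.5232, 0.2549, 0.046]
tool_rot: [3.14, 0.003, 3.07]
force: [5.6, 5.1, -3.9]
grip_width: 0.0219
finger_force: 40.7
clock: 27.7
position: [0.523, 0.2549, 0.0461]
tool_rot: [3.14, 0.004, 3.07]
force: [9.8, 4.6, -6.6]
grip_width: 0.0218
finger_force: 40.5
clock: 27.9
position: [0.5229, 0.255, 0.0462]
tool_rot: [3.139, 0.005, 3.07]
force: [12.7, 5.4, -8.7]
grip_width: 0.0214
finger_force: 40.2
```

```bash
python3 -m inch '[[-0.0011,0,0.0004,0,0,0,1],[0,0,0,0,0,0,1]]'
python3 -m inch '[[0,0,0,0,0,0,0.4],[0,0,0,0,0,0,0.4],[0,0,0,0,0,0,0.4],[0,0,0,0,0,0,0.4]]'
python3 -m inch '[[0,0,-0.01,0,0,0,0.3],[0,0,-0.03,0,0,0,0.3],[0,0,-0.04,0,0,0,0.3],[0,0,-0.05,0,0,0,0.3],[0,0,-0.05,0,0,0,0.3]]'
python3 -m inch '[[0.03,0.04,-0.03,0,0,0,0.3],[0.04,0.04,-0.02,0,0,0,0.3],[0.04,0.04,0,0,0,0,0.3],[0,0,0,0,0,0,0.3]]'
python3 -c "
from h import *
st()
f=grab_frame('top')[180:300,190:290,::-1]; a=cv2.resize(f,None,fx=4,fy=4,interpolation=cv2.INTER_CUBIC); cv2.imwrite('pics/f0.png',f)
f=grab_frame('scene')[200:320,350:450,::-1]; b=cv2.resize(f,None,fx=4,fy=4,interpolation=cv2.INTER_CUBIC); cv2.imwrite('pics/final.png',np.hstack([a,b]))"
```

```text
clock: 28.1
position: [0.523, 0.255, 0.0457]
tool_rot: [3.14, 0.003, 3.07]
force: [6.1, 5.9, -3.2]
grip_width: 0.0215
finger_force: 41.0
clock: 28.5
position: [0.5216, 0.254, 0.0452]
tool_rot: [-3.141, -0.0, 3.07]
force: [0.2, -0.3, -0.2]
grip_width: 0.0514
finger_force: 0.0
clock: 29.0
position: [0.5212, 0.2539, 0.2278]
tool_rot: [-3.142, -0.0, 3.07]
force: [0.0, 0.3, -0.3]
grip_width: 0.0592
finger_force: 0.0
clock: 29.4
position: [0.43, 0.3692, 0.2689]
tool_rot: [3.138, -0.001, 3.078]
force: [1.4, -0.6, -0.2]
grip_width: 0.0596
finger_force: 0.0
{'clock': 29.4, 'position': [0.43, 0.3692, 0.2689], 'tool_rot': [3.1385, -0.001, 3.0785], 'force': [1.4313, -0.6172, -0.2482], 'moment': [-0.0142, -0.0475, 0.0094], 'grip_width': 0.0596, 'finger_force': 0.0, 'qpos': [-0.8455, 0.389, 0.0447, 1.7167, -0.023, 1.0346, 0.7153]}
```

View pics/final.png

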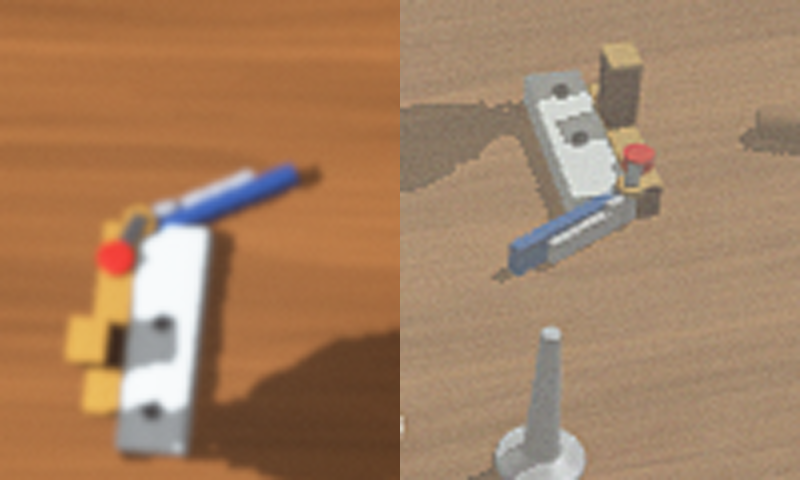

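```bash
python3 - <<'E'
from h import *
f=cv2.imread('pics/f0.png').astype(int); m=(f[...,0]-f[...,2]>50)
pts=[]
for c in range(f.shape[1]):
    r=np.where(m[:,c])[0]
    if len(r)>1:
        w=(f[r,c,0]-f[r,c,2]).astype(float); pts.append(ray('top',(190+c,180+(w*r).sum()/w.sum()),.024)[:2])
pts=np.array(pts)[4:-4]; a,b=np.polyfit(pts[:,1],pts[:,0],1); print(len(pts),np.degrees(np.arctan(a)))
st()
E
```

```text
26 -23.000715249779624
{'clock': 29.5, 'position': [0.434, 0.3644, 0.2683], 'tool_rot': [3.1413, 0.0003, 3.0725], 'force': [0.9009, 0.1374, 0.1519], 'moment': [-0.0231, -0.0103, 0.0031], 'grip_width': 0.0601, 'finger_force': 0.0, 'qpos': [-0.8398, 0.3901, 0.0498, 1.7171, -0.022, 1.0345, 0.7192]}
```

The fence measures -23.0° against -23.8° for the brick slant, which is within pixel error. The crook, stock and blade are all seated, so I'm handing in.

```bash
python3 -c "
from workcell import bot
print(bot.job_done())"
```

```text
the job is handed in; nothing more can be done
None
```

I copied the brick corner's angle to the jig and handed the job in at about 29.5 s: the bevel stands locked on the rail, crook at the corner, blade on the fence. The fence measured within about 1° of the brick slant from the top camera.

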